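Set the polishing spindle's programme key and inner speed knob

TASK

Get the polishing spindle's console ready for the next part: first press the green key of the key bank fully down, so that the latched red key pops fully up, without pressing the white jog key, and then turn the small inner aluminium knob until its red pointer line points at the middle of the yellow dot. Leave the wide black outer ring around the knob as it is set, and do not push the loose things on the console and bench about.

Things in the scene. Friction and masses are not known exactly. Their poses are not given: they have to be found in the camera images.
- console: grey flat desk-type control box, 240 (x) x 360 (y) x 60 mm high, fixed to the bench; origin at the centre of its underside, x towards the far edge, y to the left, z up. The knob axis stands at (0, +75 mm) in this frame; the three keys stand in one row along y, at x = 0 and y = -47, -93 and -139 mm, the colours in any order.
- knob_grip (a point): the small inner knob: aluminium bar grip 50 mm long (x), 16 mm wide (y), on a thin disc of 54 mm diameter. The point lies on the turning axis, 109 mm above the bench; the bar reaches from 86 mm to 123 mm above the bench. The frame turns with the knob: +x is the end to which the red pointer line (on the top and down that end of the bar) points, z up. The outer ring's top face is 27 mm below this point, so keep fingertips above that.
- knob (a joint): angle of the inner knob in rad, anticlockwise from above positive; 0 = pointer along the console's +x (away from the robot); stops at -1.5 and 1.5. Light friction (0.04 N m), no spring: it stays where it is left.
- ring_mark (a point): orange index line on the top face of the wide black outer ring (88 mm diameter, about the same axis as the knob, top face 82 mm above the bench); the point lies 40 mm from the axis.
- ring (a joint): angle of the outer ring in rad, anticlockwise from above positive; 0 = orange index along the console's +x. It turns easily (0.03 N m) if touched, and must stay as found.
- mark_yellow: yellow round set-point dot stuck on the console, 16 mm diameter, 5 mm high, the target of the pointer; origin at the centre of its underside, 60 mm above the bench. It sits 55 to 90 mm from the knob axis, on either side.
- mark_blue: blue round dot of the same size on the other side of the knob: not the target.
- key_green_top (a point): green key cap of the bank, 60 mm along the console's x, 32 mm across; the point is the centre of its top face, axes as the console's. Its top stands 86 mm above the bench when up, 76 mm when fully down. The key to press: about 3 to 4 N moves it, and it stays where it is left.
- key_green (a joint): stroke of the green key in m: 0 = fully up, 0.010 = fully down, moving straight down as it grows; starts up. Green and red are interlocked: as one goes down the other rises by as much.
- key_red_top (a point): red key cap of the bank, 60 mm along the console's x, 32 mm across; the point is the centre of its top face, axes as the console's. Its top stands 86 mm above the bench when up, 76 mm when fully down. The latched key at the start.
- key_red (a joint): stroke of the red key in m: 0 = fully up, 0.010 = fully down, moving straight down as it grows; starts down.
- key_white_top (a point): white key cap of the bank, 60 mm along the console's x, 32 mm across; the point is the centre of its top face, axes as the console's. Its top stands 86 mm above the bench when up, 76 mm when fully down. A spring-return jog key, not part of the interlock: must not be pressed.
- key_white (a joint): stroke of the white key in m: 0 = fully up, 0.010 = fully down, moving straight down as it grows; a spring (1.5 to 4.5 N) holds it up; must not be pressed.
- compound_bar: reddish-brown polishing bar with a paper band, 32 x 100 x 28 mm high, loose, lying on the console near its robot-side edge; origin at the centre of its underside. Bystander.
- handle_blank: flat steel handle blank, 22 x 120 x 10 mm with a round 26 mm boss 16 mm high, loose, lying on the console near its far edge behind the keys; origin at the underside. Bystander.
- felt_wheel: pale felt wheel lying flat, 110 mm diameter, 34 mm high; origin at the centre of its underside. Bystander.
- flap_wheel: pink-brown abrasive flap wheel lying flat, 100 mm diameter, 44 mm high; origin at the centre of its underside. Bystander.
- parts_tray: blue open parts tray, 160 x 220 x 45 mm; origin at the centre of its underside. Bystander.
- lever_blank: steel lever blank, about 130 mm long, lying in the tray. Bystander.
- wrench: steel wrench, about 180 mm long, lying on the bench at the left. Bystander.

How it is judged:
On the way, in this order (a step that is already met when the one before it is completed fails the run):
1. the green key is fully down and the red and white keys are fully up (value of joint key_green above 0.0085 m and value of joint each of key_red, key_white below 0.0015 m), for 0.2 s.
2. the inner knob's pointer points at the yellow dot (x of mark_yellow in the frame of knob_grip above 0.03 m and y of mark_yellow in the frame of knob_grip between -0.008 and 0.008 m), for 0.2 s.
At the end, for the whole second after the job is handed in: The green key is down (stroke over 8.5 mm) and the red and white keys are up (under 1.5 mm); the line along the inner knob's pointer passes within 8 mm of the centre of the yellow dot (within the dot); the knob is still and the outer ring's index is within 5 mm of where it started (all of step 1 and all of step 2 and velocity of joint knob between -0.05 and 0.05 rad/s and distance of ring_mark from where it was at the start of the episode below 0.005 m); the robot touches nothing.
It fails at once if the outer ring is dragged: its index moves more than 5 mm (7 degrees) (distance of ring_mark from where it was at the start of the episode above 0.005 m).
It fails at once if the white jog key is pressed (more than 4 mm) (value of joint key_white above 0.004 m).
It fails at once if a loose bystander is pushed more than 25 mm (distance of any of compound_bar, handle_blank, felt_wheel, flap_wheel, parts_tray, lever_blank, wrench from where it was at the start of the episode above 0.025 m).
It also fails if it takes over 42 s, if anything falls off the work surface, if the arm or the gripper's body presses on something with over 40 N, if the wrist force passes 120 N, or if a joint passes its speed limit or range.

ROBOT

A 6-joint arm with a two-finger parallel gripper is mounted at the origin on the work surface. World frame = base frame: x ahead of the robot, y to its left, z up, the work surface at z = 0. Lengths are in m, angles in rad, forces in N, time in s.
With the tool pointing down it reaches from about 0.25 to 0.775 m from the base axis. Payload 4 kg.
Tool frame: the origin (TCP) lies at the centre of the arm's flange, where the gripper is bolted on; the fingertips stand 199 mm ahead of it and the grasp point (between the pads) lies 180 mm ahead of it (robot.tcp_to_tips is the distance from the TCP to the fingertips, in m); z points along the fingers, y is the line along which they close (so a half turn about z gives the same grasp; the last joint's range is limited). The gripper opens to 94 mm and grips with 3 to 60 N. Pads are 16 mm wide; open, the fingers measure 119 mm over their backs; the gripper's body (75 mm by 177 mm) begins 78 mm behind the grasp point.
Start: joints at [-1.346, 0.087, 1.371, -0, 1.684, -0.103], TCP at [0.177, -0.521, 0.405] pointing down, gripper open.
Joint ranges: [-3.1, 3.1], [-0.76, 2.03], [0.27, 2.55], [-1.08, 4.22], [0.17, 2.65], [-2.57, 2.57]. Speed limits (rad/s): [2.79, 2.79, 3.14, 3.14, 3.14, 3.14].

INTERFACE

Orientations are given as [roll, pitch, yaw] about the fixed x, y, z axes, in that order (R = Rz(yaw) Ry(pitch) Rx(roll)).
In Python, from bench import telemetry, snapshot, ticket, robot gives the robot as it stands.
- The arm moves only by the tool apply_moves, never from a script. Its argument "moves" is a list that holds one entry, the list of rows, each a list of 5 numbers: the shift along the tool's x, y, z in units of 50 mm (1.0 is 50 mm), then the turn about the tool's z in units of 10 degrees (1.0 is 10 degrees), then the closure, from 0 (fully open) to 1 (shut). A call has 1 to 10 rows; each row is the pose to reach, as a shift and turn from the pose commanded when the call began, along the tool's axes at that moment; what a row does not reach only later rows make up. A row lasts 1/8 s, in which the tool goes at most 62.5 mm and 10.7 degrees, less where a joint would pass 70% of its speed; a pose out of reach is approached as far as the arm can. A call with a gripper value outside its range is refused whole. The fingers move at their own pace and stop on an object; the grip force is fixed at half the most. Time passes only in rows, so rows that repeat a pose let the fingers close. It gives the time, the measured TCP pose, the force, the opening and the grip force at its end, in the units of the state.
- telemetry.get_obs(): the state, without advancing time (a new reading comes with each control period).
- snapshot(name): name is "scene" or "side" or "wrist"; returns a dict with "image" (384x512x3 uint8, red, green, blue), "fovy" (degrees; the focal length in pixels is half the picture's height over the tangent of half this angle, whatever the lens; pixels are square), "cx", "cy" (the principal point, pixels), "R" (3x3) and "t" (3): a world point X has camera coordinates R X + t. Camera axes: x right, y down, z forward; pixel columns grow to the right and rows downward; lengths in m; the calibration is good to about 2 mm. The wrist camera is an equidistant fisheye: a pixel r from the principal point sees the ray r / f radians off the axis. A picture is of the moment at which its call begins. There is no depth.
- ticket.close_job(): hands the job in; it is judged then, once.
The state is a dict: "time": time; "joint_positions": joint angles; "qvel": joint speeds; "joint_torque": joint torques, N m; "tool_pos": TCP position; "ee_rot": TCP orientation; "wrist_force": force on the tool from outside, world axes, zero at the start; "wrist_torque": the same for the moment, N m; "width": finger opening in m; "finger_force": force on a finger pad.
Only numpy, scipy, OpenCV 4.12 (cv2) and the standard library are available. Lean on these libraries where they do the work, as an engineer would, in place of code of your own. Each camera call takes 0.05 s, during which the arm holds its last target. There are 200 camera calls.

## Working session

There is one attempt and no reset: what is moved stays moved. The work goes in short steps, Python scripts to look and compute and a tool call to move; the robot and the scene stay as the last step left them, time stands still between calls to the robot, and variables do not carry over. Pictures are saved under pics/ and viewed, at most 10 in all, crops included, and the job is handed in when it is done.

Besides the shell and the picture viewer there is one more tool, called after "Emit:" as a command line: name --argument value ..., lists and objects as JSON in quotes. apply_moves: Moves the arm, as the interface text tells. Its arguments: {"type":"object","properties":{"moves":{"type":"array","items":{"type":"array","items":{"type":"array","items":{"type":"number"}}}}},"required":["moves"]}

```bash
mkdir -p pics; cat > h.py <<'E'
import numpy as np, cv2
from bench import telemetry, snapshot, ticket, robot
def shot(n,f):
    s=snapshot(n); cv2.imwrite('pics/'+f+'.png',cv2.cvtColor(s['image'],cv2.COLOR_RGB2BGR)); np.savez('pics/'+f+'.npz',**{k:v for k,v in s.items()}); return s
def ray(f,u,v,z):
    s=np.load('pics/'+f+'.npz'); F=192/np.tan(np.radians(s['fovy']/2)); d=np.array([(u-s['cx'])/F,(v-s['cy'])/F,1.])
    if f.startswith('w'):
        r=np.hypot(d[0],d[1]); d=np.array([d[0]/r*np.sin(r),d[1]/r*np.sin(r),np.cos(r)])
    R=s['R']; c=-R.T@s['t']; w=R.T@d; return c+w*(z-c[2])/w[2]
def proj(f,X):
    s=np.load('pics/'+f+'.npz'); F=192/np.tan(np.radians(s['fovy']/2)); p=s['R']@np.array(X)+s['t']
    return p[:2]/p[2]*F+np.array([s['cx'],s['cy']])
E
python3 - <<'E'
from h import *
for n in ['scene','side','wrist']:
    s=shot(n,n+'0'); print(n,s['fovy'],s['cx'],s['cy'],(-s['R'].T@s['t']).round(3))
a=[cv2.imread(f'pics/{n}0.png') for n in ['scene','side']]
for n,i in zip(['scene','side'],a): cv2.imwrite(f'pics/{n}0b.png',cv2.resize(i,(800,600)))
print(telemetry.get_obs())
E
```

```text
scene 54.16050526255998 260.0169883225209 190.5192256075207 [1.094 0.286 1.189]
side 46.72626553079155 258.2765197129904 179.5248595678508 [0.243 0.96  1.161]
wrist 65.70646984690485 251.67801746078416 194.77752405959757 [ 0.245 -0.499  0.383]
{'time': 0.15, 'joint_positions': array([-1.34611960e+00,  8.77923308e-02,  1.37185871e+00, -2.61040108e-05,
        1.68358286e+00, -1.03096862e-01]), 'qvel': array([ 0.00080921, -0.00373685, -0.00356028, -0.00126017, -0.00025181,
       -0.00053411]), 'joint_torque': array([ 1.28126208e-03, -3.40642548e+01, -3.02792823e+01,  7.18405796e-02,
        3.05190613e-02, -1.10690944e-04]), 'tool_pos': array([ 0.17704151, -0.52064756,  0.40379344]), 'ee_rot': array([-3.13995745e+00, -1.43102378e-04,  3.27770553e-01]), 'wrist_force': array([-0.22359228,  0.40343148,  0.43071119]), 'wrist_torque': array([-0.00884774, -0.05145219, -0.01139301]), 'finger_force': 0.0, 'width': 0.09427698705175652}
```

View pics/scene0b.png

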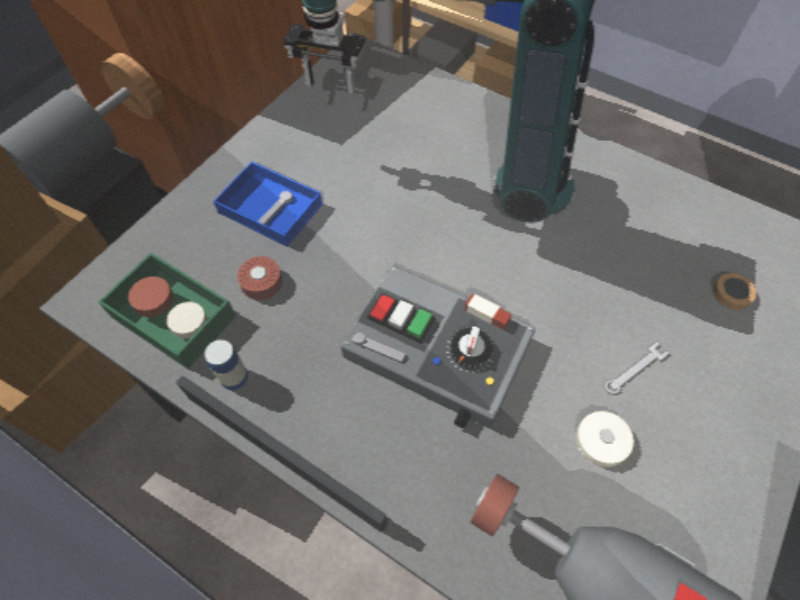

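View pics/side0b.png

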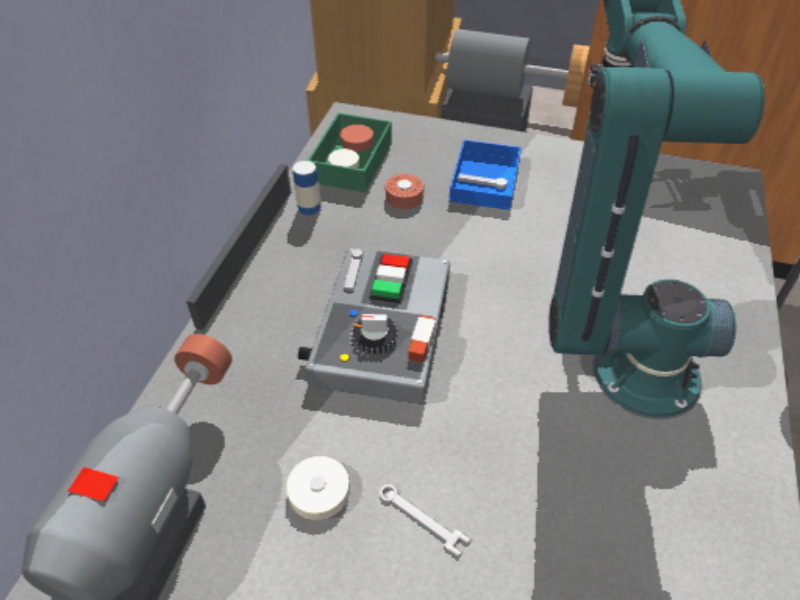

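The order from the knob outward is green (scene ~(420,322)), white, red. The knob is at ~(470,343), yellow at (490,381), blue at (436,361). I'll enlarge this area.

```bash
python3 - <<'E'
from h import *
a=cv2.imread('pics/scene0.png')[165:275,210:350]; b=cv2.imread('pics/side0.png')[150:260,185:295]
cv2.imwrite('pics/c1.png',cv2.resize(a,None,fx=5.5,fy=5.45,interpolation=cv2.INTER_CUBIC)[:599])
cv2.imwrite('pics/c2.png',cv2.resize(b,None,fx=5.4,fy=5.4,interpolation=cv2.INTER_CUBIC))
E
```

```text
(no output)
```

View pics/c1.png

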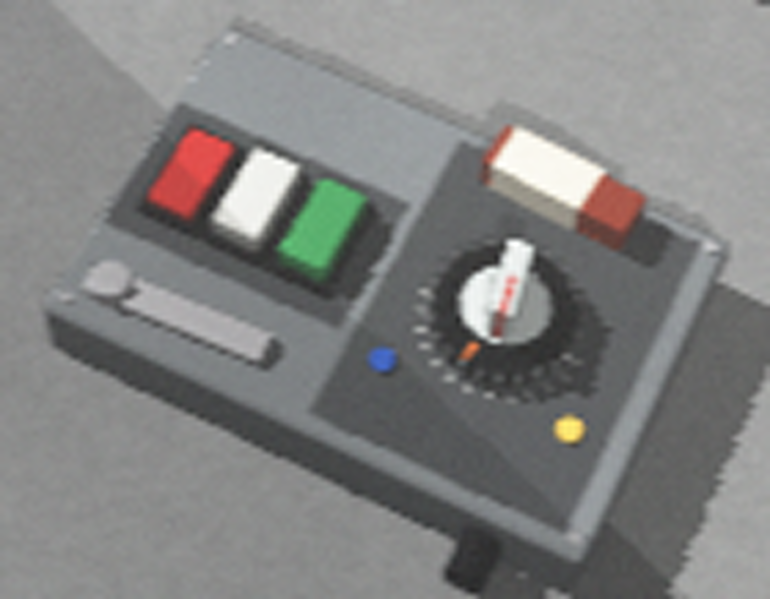

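View pics/c2.png

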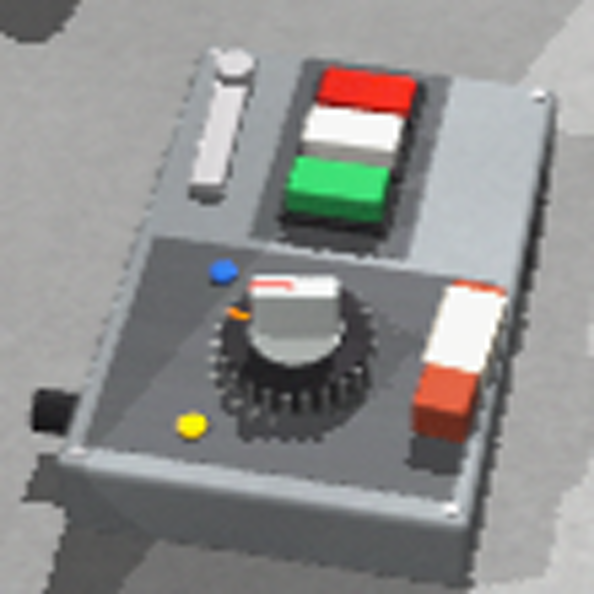

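```bash
python3 - <<'E'
from h import *
P={'green':(.086,(324,224),(340,177)),'white':(.086,(256,191),(353,128)),'red':(.076,(192,171),(368,90)),'yel':(.065,(570,428),(192,424)),'blue':(.065,(383,359),(223,270)),
'RR':(.06,(235,25),(550,92)),'RL':(.06,(726,240),(468,515)),'FR':(.06,(50,305),(208,48)),'FL':(.06,(578,550),(70,455)),'knobtop':(.123,(509,277),(294,286)),'tip':(.123,(499,308),(250,284)),'tail':(.123,(516,243),(339,287)),'ringmark':(.082,(469,351),(238,314))}
W={}
for k,(z,a,b) in P.items():
    A=ray('scene0',210+(a[0]+.5)/5.5-.5,165+(a[1]+.5)/5.45-.5,z);B=ray('side0',185+(b[0]+.5)/5.4-.5,150+(b[1]+.5)/5.4-.5,z)
    W[k]=(A+B)[:2]/2; print(k,A[:2].round(4),B[:2].round(4))
# console fit
L={'green':(0,-.047),'white':(0,-.093),'red':(0,-.139),'RR':(-.12,-.18),'RL':(-.12,.18),'FR':(.12,-.18),'FL':(.12,.18)}
l=np.array(list(L.values()));w=np.array([W[k] for k in L])
lc=l-l.mean(0);wc=w-w.mean(0);th=np.arctan2((lc[:,0]*wc[:,1]-lc[:,1]*wc[:,0]).sum(),(lc*wc).sum())
R=np.array([[np.cos(th),-np.sin(th)],[np.sin(th),np.cos(th)]]);t=w.mean(0)-R@l.mean(0)
print('th',np.degrees(th),'t',t,'res',(w-(l@R.T+t)).round(4).tolist())
k=R@[0,.075]+t;print('knob',k,'green',R@[0,-.047]+t)
for n in('yel','blue','tip','tail','ringmark'):
    d=W[n]-k;print(n,np.hypot(*d),np.degrees(np.arctan2(d[1],d[0])))
d=W['tip']-W['tail'];print('bar yaw',np.degrees(np.arctan2(d[1],d[0])))
E
```

```text
green [ 0.5623 -0.0112] [ 0.5612 -0.0144]
white [ 0.5653 -0.0587] [ 0.5659 -0.0575]
red [ 0.5701 -0.1032] [ 0.5696 -0.1028]
yel [0.5902 0.1775] [0.5915 0.1774]
blue [0.6117 0.0621] [0.6128 0.061 ]
RR [ 0.4535 -0.1482] [ 0.4592 -0.1499]
RL [0.4231 0.1975] [0.4237 0.1913]
FR [ 0.6888 -0.1279] [ 0.6886 -0.1272]
FL [0.6522 0.2172] [0.6525 0.2142]
knobtop [0.5516 0.1076] [0.5502 0.1088]
tip [0.5723 0.1128] [0.5749 0.1144]
tail [0.5296 0.0999] [0.5253 0.1024]
ringmark [0.5868 0.1053] [0.5874 0.1052]
th 5.678420845146729 t [0.55577583 0.03387909] res [[0.0013, 0.0001], [0.0006, 0.0005], [0.0003, 0.0014], [0.0022, 0.0081], [0.0049, -0.0067], [-0.0043, 0.0058], [-0.005, -0.0092]]
knob [0.54835496 0.10851106] green [ 0.56042625 -0.01289028]
yel 0.08100402835961815 58.34490929543229
blue 0.07929034879426068 -36.31522758247513
tip 0.025773204720541242 11.351866003175212
tail 0.022175541011237962 -160.6723258386679
ringmark 0.038860924354793706 -4.798854420105211
bar yaw 15.04007048713468
```

Emit:
apply_moves --moves '[[[10.52,-7.15,0,0,1],[10.52,-7.15,0,0,1],[10.52,-7.15,0,0,1],[10.52,-7.15,0,0,1],[10.52,-7.15,0,0,1],[10.52,-7.15,0,0,1],[10.52,-7.15,0,0,1],[10.52,-7.15,0,0,1],[10.52,-7.15,0,0,1],[10.52,-7.15,0,0,1]]]'

```text
time: 1.4
tool_pos: [0.5542, -0.0197, 0.4044]
ee_rot: [3.141, 0.0, 0.328]
wrist_force: [0.9, -1.2, 0.0]
width: 0.0004
finger_force: 0.0
```

```bash
python3 - <<'E'
from h import *
s=shot('wrist','w1'); o=telemetry.get_obs(); print(o['tool_pos'],o['ee_rot'],o['joint_positions'])
cv2.imwrite('pics/w1b.png',cv2.resize(cv2.imread('pics/w1.png'),(800,600),interpolation=cv2.INTER_CUBIC))
E
```

```text
[ 0.55704163 -0.01434461  0.40322416] [-3.13633541 -0.00371324  0.33505248] [-0.12923424  0.10309149  1.3563973   0.00640238  1.6811356   1.10720793]
```

View pics/w1b.png

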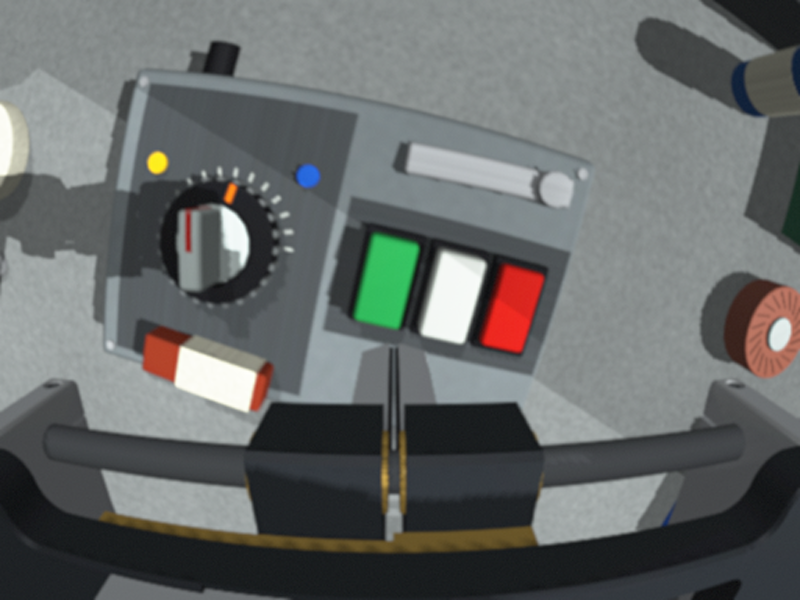

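The wrist view shows green at (387,279), white (455,297), red (513,308), yellow (157,162), the knob bar top around (190,249), and the fingertips closed at (394,350).

```bash
python3 - <<'E'
from h import *
for k,(u,v,z) in {'green':(387,279,.086),'white':(455,297,.086),'yel':(157,162,.065),'blue':(308,176,.065),'tip':(190,208,.123),'tail':(190,290,.123),'ringmark':(231,193,.082)}.items():
    print(k,ray('w1',(u+.5)/1.5625-.5,(v+.5)/1.5625-.5,z)[:2].round(4))
o=telemetry.get_obs(); print(o['tool_pos'],o['ee_rot'])
E
```

```text
green [ 0.5646 -0.0124]
white [ 0.5676 -0.0589]
yel [0.5913 0.1769]
blue [0.6118 0.061 ]
tip [0.5759 0.1148]
tail [0.5272 0.1024]
ringmark [0.5867 0.1056]
[ 0.55704163 -0.01434461  0.40322416] [-3.13633541 -0.00371324  0.33505248]
```

Emit:
apply_moves --moves '[[[0,0,1.2,0,1],[0,0,2.1,0,1],[0,0,2.3,0,1],[0,0,2.4,0,1],[0,0,2.5,0,1],[0,0,2.55,0,1],[0,0,2.6,0,1],[0,0,2.6,0,1],[0,0,2.6,0,1]]]'

```text
time: 2.58
tool_pos: [0.5538, -0.0219, 0.2755]
ee_rot: [3.14, -0.002, 0.328]
wrist_force: [0.7, -1.7, 4.4]
width: 0.0004
finger_force: 2.1
```

Emit:
apply_moves --moves '[[[0,0,0.05,0,1],[0,0,0.08,0,1],[0,0,0.1,0,1],[0,0,0.1,0,1]]]'

```text
time: 3.08
tool_pos: [0.5537, -0.0218, 0.2752]
ee_rot: [3.139, -0.004, 0.328]
wrist_force: [-7.2, -0.2, 22.1]
width: 0.0004
finger_force: 10.9
```

```bash
python3 - <<'E'
from h import *
for i in range(3):
    o=telemetry.get_obs(); print(o['tool_pos'],o['ee_rot'],o['wrist_force'])
    shot('side','s2')
s=cv2.imread('pics/s2.png')[150:260,185:295]; shot('wrist','w2'); w=cv2.imread('pics/w2.png')[60:330,100:412]
cv2.imwrite('pics/s2b.png',np.hstack([cv2.resize(s,(400,400),interpolation=cv2.INTER_CUBIC),cv2.resize(w,(400,400))]))
E
```

```text
[ 0.55365021 -0.02184718  0.27519004] [ 3.13882798 -0.0035435   0.32791422] [-7.18213906 -0.24916019 22.13113111]
[ 0.55363096 -0.02185848  0.27518985] [ 3.13879992 -0.0035538   0.32793064] [-8.558527   -0.25500079 21.17893077]
[ 0.55363771 -0.02186858  0.27519914] [ 3.13880722 -0.00359903  0.32786303] [-6.94952826 -0.39116472 21.49377493]
```

View pics/s2b.png

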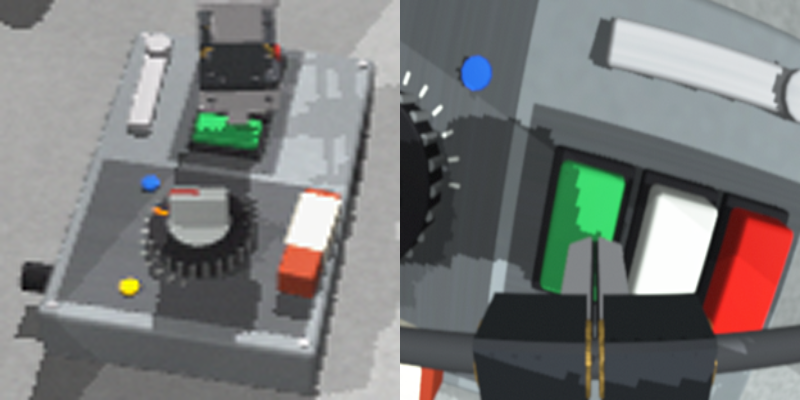

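The green key is bottomed (22 N at tip z≈76 mm), red is up and white is untouched. Now I'll lift and go above the knob.

Emit:
apply_moves --moves '[[[0,0,-0.8,0,1],[0,0,-1.6,0,1],[0,0,-1.8,0,0.7],[0.4,-1.25,-1.8,0.2,0.4],[0.77,-2.49,-1.8,0.45,0.35],[0.77,-2.49,-1.8,0.45,0.35],[0.77,-2.49,-1.8,0.45,0.35],[0.77,-2.49,-1.8,0.45,0.35]]]'

```text
time: 4.28
tool_pos: [0.5498, 0.1074, 0.3587]
ee_rot: [3.141, 0.002, 0.248]
wrist_force: [0.3, 0.1, 0.2]
width: 0.0572
finger_force: 0.0
```

```bash
python3 - <<'E'
from h import *
shot('wrist','w3'); o=telemetry.get_obs(); print(o['tool_pos'],o['ee_rot'],o['width'],o['wrist_force'])
cv2.imwrite('pics/w3b.png',cv2.resize(cv2.imread('pics/w3.png'),(800,600),interpolation=cv2.INTER_CUBIC))
E
```

```text
[0.54988325 0.10727682 0.35903465] [3.14127435e+00 1.04463854e-03 2.47389169e-01] 0.05959983830892508 [0.07658444 0.24313929 0.48001459]
```

View pics/w3b.png

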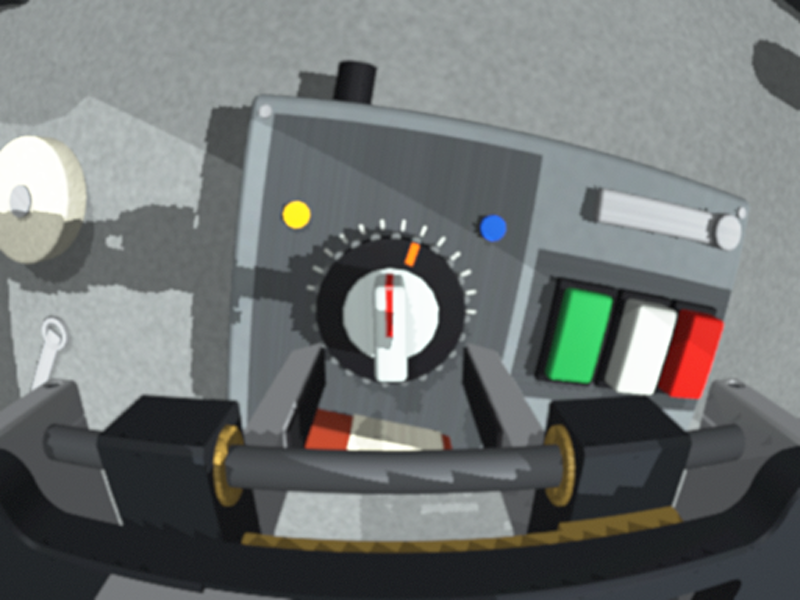

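Pointer line is at (390,275–335), vertical and centred between the fingers; yellow is at (297,214). Green is down, red up. Next I'll descend and grip.

Emit:
apply_moves --moves '[[[0,0,0.7,0,0.35],[0,0,1.2,0,0.35],[0,0,1.3,0,0.35],[0,0,1.3,0,0.35],[0,0,1.3,0,0.6],[0,0,1.3,0,0.85],[0,0,1.3,0,0.95],[0,0,1.3,0,1],[0,0,1.3,0,1],[0,0,1.3,0,1]]]'

```text
time: 5.58
tool_pos: [0.5496, 0.109, 0.2947]
ee_rot: [-3.141, -0.0, 0.25]
wrist_force: [-0.1, 2.2, 0.4]
width: 0.0157
finger_force: 30.0
```

```bash
python3 - <<'E'
from h import *
o=telemetry.get_obs(); print(o['tool_pos'],o['ee_rot'],o['width'],o['wrist_force'],o['finger_force'])
y=ray('w3',297.5/1.5625-.5,214.5/1.5625-.5,.065);a=ray('w3',(389.5)/1.5625-.5,275/1.5625-.5,.123);b=ray('w3',389.5/1.5625-.5,335/1.5625-.5,.123)
print(y,a,b,np.degrees(np.arctan2(*(a-b)[1::-1])))
for k in ([.550,.1085],[.5484,.1085],o['tool_pos'][:2]): print(np.degrees(np.arctan2(*(np.array([.5912,.1772])-k)[::-1])))
print(np.degrees(o['ee_rot'][2]))
E
```

```text
[0.54962847 0.10901393 0.2947158 ] [-3.14052825e+00 -1.17279589e-04  2.49505613e-01] 0.01572605625041193 [-0.08644305  2.21858085  0.36761886] 29.98381644487381
[0.5907285  0.17601694 0.065     ] [0.57914443 0.11618564 0.123     ] [0.55037947 0.10900458 0.123     ] 14.017145294915249
59.04850974466337
58.07715387136696
58.63026378986998
14.295618565357413
```

Emit:
apply_moves --moves '[[[0,0,0,-0.6,1],[0,0,0,-1.2,1],[0,0,0,-1.8,1],[0,0,0,-2.4,1],[0,0,0,-3.0,1],[0,0,0,-3.6,1],[0,0,0,-4.1,1],[0,0,0,-4.43,1],[0,0,0,-4.43,1],[0,0,0,-4.43,1]]]'

```text
time: 6.82
tool_pos: [0.5496, 0.109, 0.2948]
ee_rot: [-3.141, -0.001, 1.022]
wrist_force: [-1.3, 3.6, 2.3]
width: 0.0159
finger_force: 30.0
```

Emit:
apply_moves --moves '[[[0,0,0,0,0.6],[0,0,0,0,0.6],[0,0,0,0,0.6],[0,0,-0.5,0,0.6],[0,0,-1.2,0,0.6],[0,0,-2.0,0,0.6],[0,0,-2.4,0,0.6],[0,0,-2.4,0,0.6],[0,0,-2.4,0,0.6]]]'

```text
time: 7.95
tool_pos: [0.5496, 0.1085, 0.4132]
ee_rot: [-3.14, 0.002, 1.022]
wrist_force: [0.8, 1.0, 0.0]
width: 0.0376
finger_force: 0.0
```

```bash
python3 - <<'E'
from h import *
shot('wrist','w4'); o=telemetry.get_obs(); print(o['tool_pos'],o['ee_rot'],o['width'],o['wrist_force'],o['time'])
cv2.imwrite('pics/w4b.png',cv2.resize(cv2.imread('pics/w4.png'),(800,600),interpolation=cv2.INTER_CUBIC))
E
```

```text
[0.54958471 0.10849793 0.41276569] [-3.13923832e+00  2.06851476e-03  1.02227928e+00] 0.037819063727574605 [-0.3326312  -0.15019618 -1.54064301] 8.0
```

View pics/w4b.png

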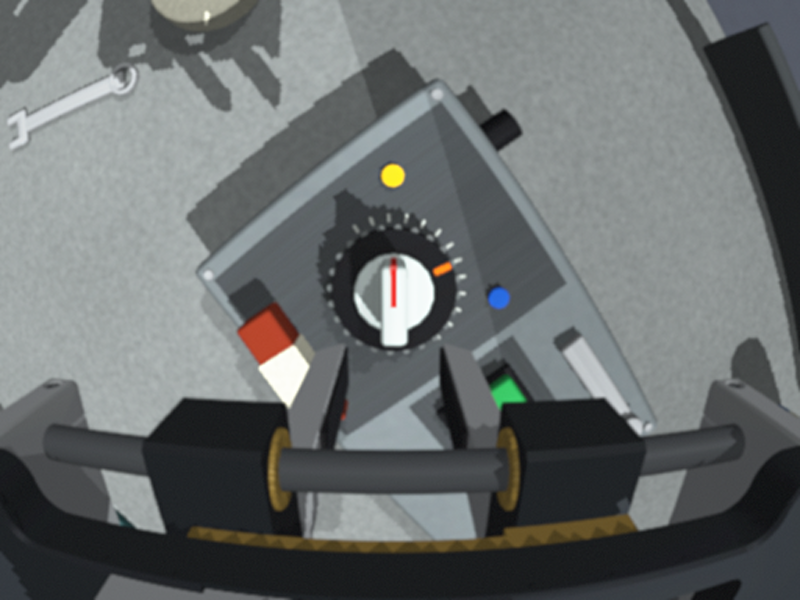

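The pointer line (column 394) aims straight at the centre of the yellow dot (393,175). The gripper is clear of everything, so I'll hand in.

```bash
python3 - <<'E'
from h import *
print(ray('w4',443.5/1.5625-.5,268.5/1.5625-.5,.082)); print(ticket.close_job())
E
```

```text
[0.58663231 0.10541466 0.082     ]
the job is handed in; nothing more can be done
None
```

I pressed the green key fully down, which released the red key, then turned the inner knob until its pointer lined up with the centre of the yellow dot; the outer ring and white key looked unmoved, and I handed the job in at about 8 s, with no verdict shown.

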